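Slide the drip stand carrier up to the top ring and close its cam lever, keeping hold

TASK

The dripper carrier of the coffee drip stand is clamped too low. Take it by its cam lever, swing the lever open, slide the carrier up the post without letting it fall until the upper rim of its clamp collar is level with the top ring mark, and, holding it there, swing the lever fully home. Finish still gripping it with the lever closed - do not let go - and leave the shot glasses and the kimchi crock undisturbed.

Things in the scene. Friction and masses are not known exactly. Their poses are not given: they have to be found in the camera images.
- stand: Coffee drip stand, fixed: dark wooden foot 150 x 255 mm, top 24 mm above the counter, and an upright steel post 16 mm thick, its black cap ending 263 mm above the counter. Three thin black ring marks run round the post, 30 mm apart. Origin on the post's axis at counter level; z up; foot and dripper extend from the post along -y; the lever is on its -x side, towards the robot.
- top_ring (a point): The highest of the three black ring marks (3 mm wide) on the post: its middle, on the post's axis, 220 mm above the counter. Axes as the stand's.
- carrier: Aluminium carrier sliding on the post: clamp collar 30 mm wide, 36 high, sleeve below, arm and ring along -y with a white dripper cone (110 wide, 98 mm from the post). Origin on the post's axis at the collar's upper rim, to be level with the ring; axes as the stand's. 0.45 kg with lever; falls unless clamped or held. Rim travel 120 to 250 mm above the counter; starts 50 to 92 mm below the ring.
- cam_lever (a joint): Angle of the steel cam lever on the collar, upright pivot. 0 = home stop, clamped: it points along the stand's +y. It grows as the lever swings level towards the stand's -x (anticlockwise from above) to an open stop at 1.15. The clamp holds below 0.4 and frees the carrier by 0.65. The lever swings with a few newtons at the paddle, and once home it stays.
- lever_pivot (a point): Pivot axis of the lever at mid-height: 21 mm from the post's axis towards the stand's -x, 18 mm below the collar's rim. Its x and y axes turn with the lever; y points along the lever to its free end.
- lever_grip (a point): Middle of the lever's paddle, 73 mm from the pivot: the place to pinch from above. The paddle is an upright plate 10 mm thick (along x), 22 mm high (z), from 49 to 98 mm from the pivot (along y). Axes as lever_pivot: y along the lever, z up; the fingers close along x. Nothing stands within 35 mm of it on either side, home or open.
- tray: Bystander: grey melamine tray 180 x 270 x 18 mm, floor 6 mm thick, fixed. Origin at the centre of its underside.
- shot_glass0: Bystander: shot glass, 48 mm wide, 60 mm high, standing loose on the tray. Origin at the centre of its underside.
- shot_glass1: Bystander: shot glass like the others, in the middle of the tray.
- shot_glass2: Bystander: shot glass like the others on the tray.
- crock: Bystander: lidded brown ceramic kimchi crock, 160 mm wide, 168 mm high with its lid knob, 2.2 kg, loose on the counter. Origin at the centre of its underside.

How it is judged:
By the outcome, as a careful person would: the job done as asked, in the order asked, and still so for the second after the job is handed in, while the arm keeps its last pose, push and grip.
It also fails if it takes over 45 s, if anything falls off the work surface, if the arm or the gripper's body presses on something with over 40 N, if the wrist force passes 120 N, or if a joint passes its speed limit or range.

ROBOT

A 6-joint arm with a two-finger parallel gripper is mounted at the origin on the work surface. World frame = base frame: x ahead of the robot, y to its left, z up, the work surface at z = 0. Lengths are in m, angles in rad, forces in N, time in s.
With the tool pointing down it reaches from about 0.25 to 0.725 m from the base axis. Payload 4 kg.
Tool frame: the origin (TCP) lies midway between the tips of the shut fingers; the grasp point (between the pads) lies 19 mm behind it; z points along the fingers, y is the line along which they close (so a half turn about z gives the same grasp; the last joint's range is limited). The gripper opens to 85 mm and grips with 20 to 120 N. Pads are 22 mm wide; open, the fingers measure 114 mm over their backs; the gripper's body (76 mm by 85 mm) begins 54 mm behind the grasp point. The pads swing forward as they close: fully open they stand 13 mm farther back than shut.
Start: joints at [-1.224, 0.241, 0.005, 1.335, 0, 1.571], TCP at [0.17, -0.47, 0.231] pointing down, gripper open.
Joint ranges: [-2.72, 2.72], [-1.05, 1.87], [-1.09, 1.28], [-1.99, 2.15], [-1.42, 1.44], [-3.14, 3.14]. Speed limits (rad/s): [2.79, 2.79, 3.14, 3.14, 3.14, 3.14].

INTERFACE

Orientations are given as a unit quaternion [x, y, z, w].
In Python, from workcell import get_obs, camera, job_done, silhouettes gives the robot as it stands. The module is installed in compiled form; this text tells all that it offers.
- The arm moves only by the tool drive_tool, never from a script. Its argument "increments" is a list of rows, each a list of 3 entries, a list of its own where there are three numbers: the shift along the world's x, y, z in mm, then the turn, a rotation vector about the world's x, y, z in degrees, then the opening, from 0 (shut) to 1 (fully open). A call has 1 to 8 rows; each row shifts and turns the commanded pose from where the row before left it; what a row does not reach is not made up. A row lasts 1/12 s, in which the tool goes at most 41.7 mm and 7.16 degrees, less where a joint would pass 70% of its speed; a pose out of reach is approached as far as the arm can. A call is refused whole if a number of a shift passes 41.7 or a number of a turn 7.16, either way. A call with a gripper value outside its range is refused whole. The fingers move at their own pace and stop on an object; the grip force is fixed at half the most. Time passes only in rows, so rows that do not move let the fingers close. It gives the time, the measured TCP pose, the force, the opening and the grip force at its end, in the units of the state.
- get_obs(): the state, without advancing time (a new reading comes with each control period).
- camera(name): name is "side" or "top"; returns a dict with "image" (400x640x3 uint8, red, green, blue), "K" (3x3 intrinsics, pixels), "view" (4x4, takes a point from world to camera coordinates). Camera axes: x right, y down, z forward; pixel columns grow to the right and rows downward; lengths in m; the calibration is good to about 2 mm. A picture is of the moment at which its call begins. There is no depth.
- job_done(): hands the job in; it is judged then, once.
Trained networks look in a picture, given as the dict that the camera call returned (one of the last four; its "shot" number tells which), for a name from the list of things; names that differ only in an ending like _2 or _b are one class to them, and where a whole thing is asked for, a point or a joint stands for the part that bears it (a point fixed in the world has none). Each returns a list of dicts, best first, with "conf" (0 to 1); they miss things now and then, are a little off and sometimes report something else, mostly with a low value. They report only what shows in the picture. A call takes as long as a camera call.
- silhouettes(query, picture): "region" (400x640 bool, what is visible of it) and "bbox" ([left, top, right, bottom] in pixels, round what is visible of it).
The state is a dict: "clock": time; "joint_pos": joint angles; "joint_vel": joint speeds; "tau": joint torques, N m; "eef_pos": TCP position; "tool_rot": TCP orientation; "ft_force": force on the tool from outside, world axes, zero at the start; "ft_torque": the same for the moment, N m; "grip_width": finger opening in m; "grasp_force": force on a finger pad.
Only numpy, scipy, OpenCV 4.12 (cv2) and the standard library are available. Lean on these libraries where they do the work, as an engineer would, in place of code of your own. Each camera call takes 0.05 s, during which the arm holds its last target. There are 200 camera calls.

## Working session

There is one attempt and no reset: what is moved stays moved. The work goes in short steps, Python scripts to look and compute and a tool call to move; the robot and the scene stay as the last step left them, time stands still between calls to the robot, and variables do not carry over. Pictures are saved under pics/ and viewed, at most 10 in all, crops included, and the job is handed in when it is done.

Besides the shell and the picture viewer there is one more tool, called after "Emit:" as name(argument=value, ...), one argument or row to a line, values as JSON. drive_tool: Moves the arm, as the interface text tells. Its arguments: {"type":"object","properties":{"increments":{"type":"array"}},"required":["increments"]}

```bash
mkdir -p pics
cat > h.py <<'E'
import numpy as np,cv2
from workcell import get_obs,camera,job_done,silhouettes
def snap(n,f=None):
    p=camera(n)
    if f: cv2.imwrite('pics/'+f,p['image'][:,:,::-1])
    return p
def proj(p,X):
    X=np.atleast_2d(X); c=(np.c_[X,np.ones(len(X))]@p['view'].T)[:,:3]; u=c@p['K'].T
    return u[:,:2]/u[:,2:]
def ray(p,uv):
    R=p['view'][:3,:3];t=p['view'][:3,3]
    return -R.T@t, R.T@np.linalg.solve(p['K'],[uv[0],uv[1],1.])
def atz(p,uv,z):
    o,d=ray(p,uv); return o+d*(z-o[2])/d[2]
E
python3 - <<'E'
from h import *
print(get_obs())
for n in('side','top'):
    p=snap(n,n+'0.png'); print(n,p['K'].tolist(),'\n',p['view'].round(3).tolist())
    for q in('stand','carrier','cam_lever','crock','tray','shot_glass0'):
        for r in silhouettes(q,p)[:4]: print(q,round(r['conf'],2),r['bbox'])
E
```

```text
{'clock': 0.0, 'joint_pos': array([-1.22397114e+00,  2.41441892e-01,  3.72851250e-03,  1.33518926e+00,
        2.95772268e-06,  1.57080381e+00]), 'joint_vel': array([ 0.00018613,  0.00028143, -0.00081538, -0.00114249, -0.00069983,
        0.00087198]), 'tau': array([ 5.06814995e-04, -3.72318971e+01,  2.52407956e+01,  1.67839701e-02,
       -3.74306273e-05, -1.54501478e-06]), 'eef_pos': array([ 0.16974483, -0.469639  ,  0.23040015]), 'tool_rot': array([ 9.85001778e-01,  1.72540974e-01, -1.80263689e-04, -1.03761461e-03]), 'ft_force': array([ 0.21672856, -0.14734745,  0.46746139]), 'ft_torque': array([-0.05670659,  0.02118921,  0.02152629]), 'grasp_force': 0.0, 'grip_width': 0.08582246987879999}
side [[418.10808840309346, 0.0, 312.68277672772376], [0.0, 418.10808840309346, 201.34987970923197], [0.0, 0.0, 1.0]] 
 [[-0.875, -0.485, -0.013, 0.424], [-0.361, 0.667, -0.652, 0.343], [0.324, -0.565, -0.759, 1.191], [0.0, 0.0, 0.0, 1.0]]
stand 0.89 [283.4, 148.5, 340.9, 227.0]
carrier 0.95 [297.5, 150.4, 330.5, 211.6]
cam_lever 0.68 [303.7, 189.8, 316.8, 210.3]
crock 0.61 [381.4, 119.7, 422.4, 168.2]
tray 0.84 [212.7, 285.9, 310.0, 396.6]
shot_glass0 0.78 [242.7, 347.5, 261.9, 370.5]
shot_glass0 0.61 [247.9, 320.2, 265.0, 342.7]
shot_glass0 0.56 [260.3, 295.5, 275.2, 316.7]
top [[476.33320013100246, 0.0, 331.645235148966], [0.0, 476.33320013100246, 201.15429177364956], [0.0, 0.0, 1.0]] 
 [[-0.073, -0.997, 0.003, -0.043], [-0.974, 0.071, -0.217, 0.555], [0.216, -0.019, -0.976, 1.377], [0.0, 0.0, 0.0, 1.0]]
stand 0.72 [321.5, 151.2, 418.8, 218.2]
carrier 0.67 [323.6, 156.8, 404.9, 202.9]
cam_lever 0.47 [321.9, 190.4, 353.8, 204.3]
crock 0.96 [463.5, 209.4, 522.8, 268.1]
tray 0.69 [156.9, 205.0, 254.2, 279.6]
tray 0.64 [322.9, 191.7, 351.7, 204.3]
shot_glass0 0.71 [217.4, 221.5, 232.9, 235.8]
shot_glass0 0.71 [167.9, 243.9, 187.9, 259.7]
```

View pics/side0.png

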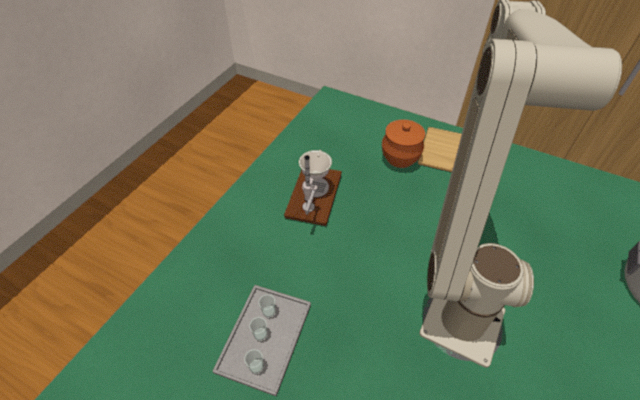

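View pics/top0.png

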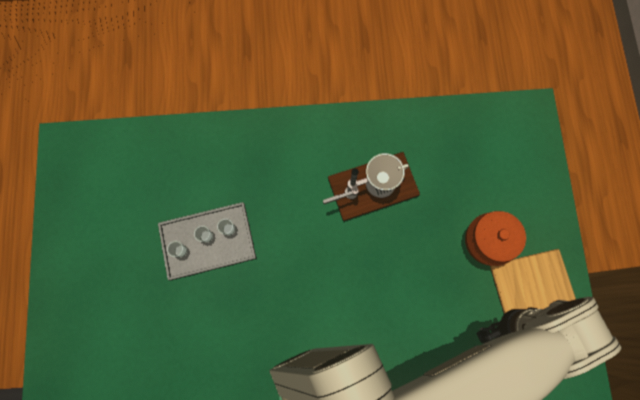

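Run:
```python
from h import *
a=snap('side')['image'][140:235,275:350]; b=snap('top')['image'][145:225,315:425]
a=cv2.resize(a,None,fx=6,fy=6,interpolation=cv2.INTER_CUBIC);cv2.imwrite('pics/sc.png',a[:,:,::-1])
b=cv2.resize(b,None,fx=7,fy=7,interpolation=cv2.INTER_CUBIC);cv2.imwrite('pics/tc.png',b[:,:,::-1])
```

```text
(no output)
```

View pics/sc.png

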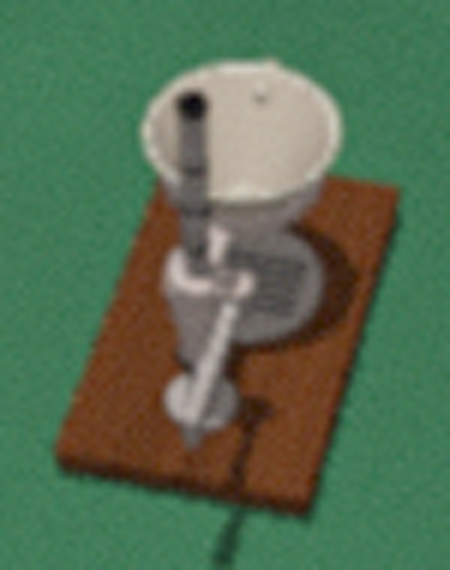

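View pics/tc.png

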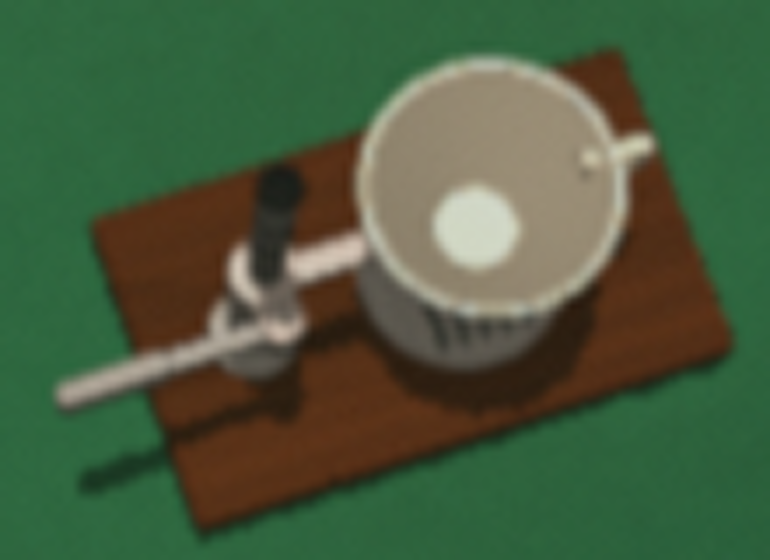

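```bash
cat > fit.py <<'E'
from h import *
from scipy.optimize import least_squares
ps,pt=camera('side'),camera('top')
S=lambda *a:np.array(a)/6+[275,140]-.4; T=lambda *a:np.array(a)/7+[315,145]-.4
def W(q,l):
    c,s=np.cos(q[2]),np.sin(q[2]); return np.array([q[0]+c*l[0]-s*l[1],q[1]+s*l[0]+c*l[1],l[2]])
# q: x,y,yaw,footoff,rim
def obs(q):
    r=q[4];d=q[3]; o=[]
    f=lambda a,b:W(q,[a*.075,-d+b*.1275,.024])
    for (a,b),t,s in [((1,1),T(97,218),S(60,458)),((-1,1),T(205,528),S(314,505)),((-1,-1),T(730,345),S(400,188)),((1,-1),T(618,50),S(160,180))]:
        pass
    # lever on -x; decide sign of corners by top view
    tc=[T(97,218),T(205,528),T(730,345),T(618,50)]; sc=[S(60,458),S(314,505),S(400,188),S(160,180)]
    for (a,b),t,s in zip([(1,1),(-1,1),(-1,-1),(1,-1)],tc,sc):
        o+=[(pt,f(a,b),t),(ps,f(a,b),s)]
    cap=W(q,[0,0,.263]); o+=[(pt,cap,T(281,178)),(ps,cap,S(193,98))]
    end=W(q,[-.021,.098,r-.007]); o+=[(pt,end,T(60,394)),(ps,end,S(193,432))]
    piv=W(q,[-.021,0,r-.007]); o+=[(pt,piv,T(282,325)),(ps,piv,S(234,285))]
    return o
def res(q): return np.concatenate([proj(p,X)[0]-u for p,X,u in obs(q)])
best=min((least_squares(res,[.5,0,y,.05,.15],loss='soft_l1') for y in(0,.3,1.57,-1.57,3.1)),key=lambda r:r.cost)
q=best.x; print(q.round(4),best.cost); print(res(q).reshape(-1,2).round(1).tolist())
print('grip',W(q,[-.021,.073,q[4]-.018]),'piv',W(q,[-.021,0,q[4]-.018]))
for p,n in((pt,'top'),(ps,'side')): print(n,(proj(p,np.array([W(q,[0,0,.22]),W(q,[0,0,.19]),W(q,[0,0,q[4]])]))).round(1).tolist())
print('crock',atz(pt,[497,237],.1),'tray',atz(pt,[206,242],.02))
E
python3 fit.py
```

```text
[ 0.5824 -0.1467  0.2626  0.0725  0.1337] 11.247203551183652
[[-2.0, 0.2], [-1.4, -0.7], [-1.4, 0.4], [-0.7, -0.5], [0.9, -0.0], [0.1, -0.4], [-0.5, -1.3], [1.2, -5.5], [0.3, 0.9], [0.2, 0.4], [-0.1, 0.6], [-0.1, -1.0], [0.2, -0.4], [0.6, 0.9]]
grip [ 0.54312964 -0.08163893  0.11572732] piv [ 0.56208331 -0.15213544  0.11572732]
top [[354.2, 175.3], [353.7, 178.2], [352.7, 183.4]]
side [[307.3, 166.5], [307.5, 173.3], [307.9, 185.4]]
crock [ 0.40129481 -0.55139036  0.1       ] tray [0.46030547 0.30663587 0.02      ]
```

Emit:
drive_tool(
  increments=[
    [[22,28,0],[0,0,6],1],
    [[22,28,0],[0,0,6],1],
    [[22,28,0],[0,0,6],1],
    [[22,28,0],[0,0,6],1],
    [[22,28,0],[0,0,6],1],
    [[22,28,0],[0,0,6],1],
    [[22,28,0],[0,0,6],1],
    [[22,28,0],[0,0,6],1],
  ],
)

```text
clock: 1.57
eef_pos: [0.3467, -0.2448, 0.2316]
tool_rot: [0.828, 0.56, 0.0, 0.0]
ft_force: [0.7, -0.5, -0.1]
grip_width: 0.0849
grasp_force: 0.0
```

Emit:
drive_tool(
  increments=[
    [[28,24,0],[0,0,6],1],
    [[28,24,0],[0,0,6],1],
    [[28,24,0],[0,0,6],1],
    [[28,24,0],[0,0,6],1],
    [[28,24,0],[0,0,6],1],
    [[28,24,0],[0,0,6],1],
    [[29,20,0],[0,0,1],1],
    [[0,0,0],[0,0,0],1],
  ],
)

```text
clock: 2.23
eef_pos: [0.5474, -0.0784, 0.2302]
tool_rot: [0.607, 0.795, 0.001, 0.0]
ft_force: [-0.2, -0.9, -0.4]
grip_width: 0.0854
grasp_force: 0.0
```

Run:
```python
from h import *
L=[]
for n,(x0,y0,w,h) in (('side',(265,120,100,120)),('top',(300,140,120,90))):
    p=snap(n); im=p['image'][y0:y0+h,x0:x0+w]; L.append(cv2.resize(im,(int(w*480/h),480),interpolation=cv2.INTER_CUBIC))
    print(n,proj(p,get_obs()['eef_pos']).round(1), p['image'].shape)
v=np.hstack(L); v=cv2.resize(v,(800,int(v.shape[0]*800/v.shape[1]))); print(v.shape); cv2.imwrite('pics/ap.png',v[:,:,::-1])
```

```text
side [[307.1 182.2]] (400, 640, 3)
top [[331.2 190. ]] (400, 640, 3)
(369, 800, 3)
```

View pics/ap.png

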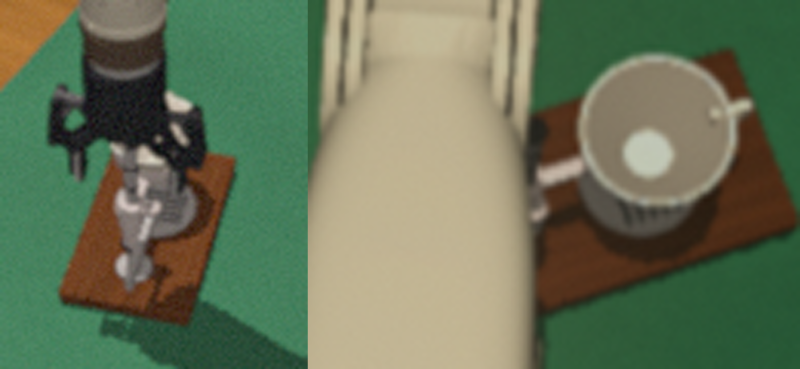

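Emit:
drive_tool(
  increments=[
    [[-2,-2,-33],[0,0,0],1],
    [[-2,-1,-33],[0,0,0],1],
    [[0,0,-33],[0,0,0],1],
    [[0,0,-33],[0,0,0],1],
    [[0,0,0],[0,0,0],1],
    [[0,0,0],[0,0,0],1],
  ],
)

```text
clock: 2.83
eef_pos: [0.5364, -0.0859, 0.0984]
tool_rot: [0.61, 0.792, -0.001, -0.002]
ft_force: [0.2, -0.2, -0.7]
grip_width: 0.0854
grasp_force: 0.0
```

Run:
```python
from h import *
p=snap('side'); im=p['image'][140:240,265:365]; cv2.imwrite('pics/d.png',cv2.resize(im,(590,590),interpolation=cv2.INTER_CUBIC)[:,:,::-1])
o=get_obs();print(o['eef_pos'],o['ft_force'])
```

```text
[ 0.53861595 -0.08606299  0.10040937] [0.73742981 0.12783007 0.47999118]
```

View pics/d.png

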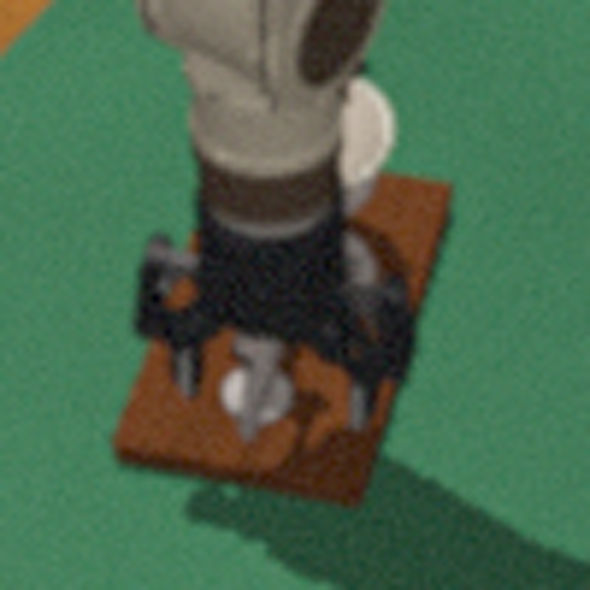

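Emit:
drive_tool(
  increments=[
    [[5,2,0],[0,0,0],1],
    [[0,0,0],[0,0,0],0.5],
    [[0,0,0],[0,0,0],0.3],
    [[0,0,0],[0,0,0],0.3],
    [[0,0,0],[0,0,0],0.3],
  ],
)

```text
clock: 3.3
eef_pos: [0.5445, -0.0832, 0.1002]
tool_rot: [0.61, 0.793, 0.0, 0.001]
ft_force: [0.1, 0.2, 0.3]
grip_width: 0.0388
grasp_force: 0.0
```

Run:
```python
from h import *
p=snap('side'); im=p['image'][150:230,275:355]; cv2.imwrite('pics/e.png',cv2.resize(im,(590,590),interpolation=cv2.INTER_CUBIC)[:,:,::-1])
o=get_obs();print(o['eef_pos'],o['ft_force'])
```

```text
[ 0.54421251 -0.08321275  0.09989216] [-0.44264207  0.69791242  0.29115703]
```

View pics/e.png

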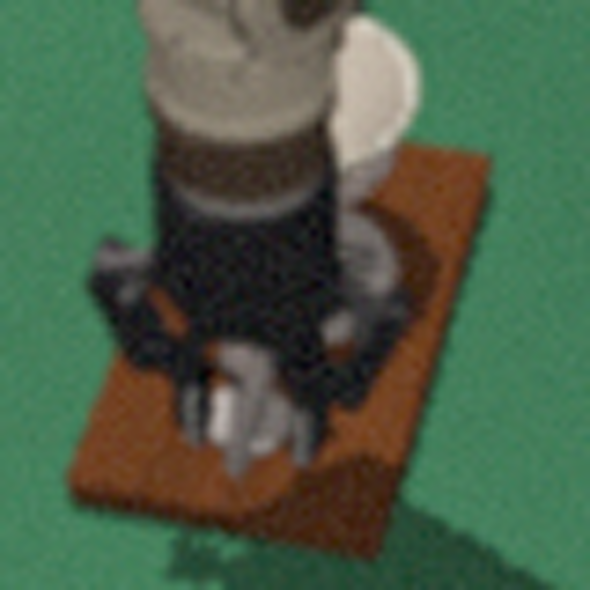

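Emit:
drive_tool(
  increments=[
    [[0,0,0],[0,0,0],0],
    [[0,0,0],[0,0,0],0],
    [[0,0,0],[0,0,0],0],
    [[0,0,0],[0,0,0],0],
    [[0,0,0],[0,0,0],0],
    [[0,0,0],[0,0,0],0],
  ],
)

```text
clock: 3.85
eef_pos: [0.5446, -0.0829, 0.0988]
tool_rot: [0.609, 0.793, 0.0, 0.0]
ft_force: [5.3, 1.0, -6.6]
grip_width: 0.0091
grasp_force: 58.4
```

```bash
python3 -c "
import numpy as np
a=np.radians(105.05+np.arange(0,61,6)); P=73*np.c_[np.cos(a),np.sin(a)]; print(np.diff(P,axis=0).round(1).tolist())"
```

```text
[[-7.3, -2.4], [-7.0, -3.1], [-6.6, -3.8], [-6.2, -4.5], [-5.7, -5.1], [-5.1, -5.7], [-4.5, -6.2], [-3.8, -6.6], [-3.1, -7.0], [-2.4, -7.3]]
```

Emit:
drive_tool(
  increments=[
    [[-7.3,-2.4,0],[0,0,6],0],
    [[-7.0,-3.1,0],[0,0,6],0],
    [[-6.6,-3.8,0],[0,0,6],0],
    [[0,0,0],[0,0,0],0],
  ],
)

```text
clock: 4.18
eef_pos: [0.5239, -0.0925, 0.0995]
tool_rot: [0.477, 0.879, 0.001, 0.001]
ft_force: [6.2, 2.8, -5.2]
grip_width: 0.0092
grasp_force: 59.7
```

Emit:
drive_tool(
  increments=[
    [[-6.2,-4.5,0],[0,0,6],0],
    [[-5.7,-5.1,0],[0,0,6],0],
    [[-5.1,-5.7,0],[0,0,6],0],
    [[-4.5,-6.2,0],[0,0,6],0],
    [[-3.8,-6.6,0],[0,0,6],0],
    [[-3.1,-7.0,0],[0,0,6],0],
    [[-2.4,-7.3,0],[0,0,6],0],
    [[0,0,0],[0,0,0],0],
  ],
)

```text
clock: 4.85
eef_pos: [0.4947, -0.1344, 0.1]
tool_rot: [0.13, 0.992, 0.002, 0.003]
ft_force: [8.6, 4.7, -4.2]
grip_width: 0.0087
grasp_force: 59.9
```

Run:
```python
from h import *
Q=np.mean([camera('side')['image'].astype(float) for _ in range(8)],0); np.save('s_open.npy',Q)
im=Q[140:230,285:360].astype(np.uint8); cv2.imwrite('pics/f.png',cv2.resize(im,(500,600),interpolation=cv2.INTER_CUBIC)[:,:,::-1])
o=get_obs();print(o['clock'],o['eef_pos'],o['ft_force'],o['ft_torque'],o['tool_rot'])
```

```text
5.25 [ 0.49480864 -0.13400319  0.09996467] [ 8.43211879  3.08012827 -3.30143269] [ 0.54587903 -1.35305963  0.45706545] [0.1312776  0.99134228 0.0011631  0.00230603]
```

View pics/f.png

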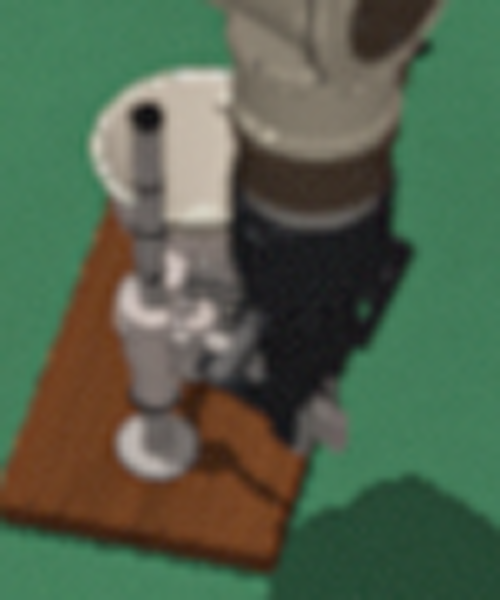

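```bash
cat > prof.py <<'E'
from h import *
import sys
def run(f):
    Q=np.load(f).mean(2).astype(np.float32); p=camera('side')
    q=[.5824,-.1467]; cam=ray(p,(0,0))[0]; d=(cam[:2]-q)/np.linalg.norm(cam[:2]-q)
    z=np.arange(.270,.08,-.002)
    def line(rad): return proj(p,np.c_[np.tile(np.r_[q+d*rad],(len(z),1)),z]).astype(np.float32)
    for rad in(.008,.015):
        u=line(rad); v=np.mean([cv2.remap(Q,u[None,:,0]+k,u[None,:,1],cv2.INTER_CUBIC)[0] for k in(-.4,0,.4)],0)
        print(rad,[(round(float(a*1000)),int(b)) for a,b in zip(z,v)])
run(sys.argv[1])
E
python3 prof.py s_open.npy
```

```text
0.008 [(270, 17), (268, 22), (266, 20), (264, 21), (262, 29), (260, 43), (258, 63), (256, 80), (254, 93), (252, 96), (250, 99), (248, 100), (246, 99), (244, 98), (242, 98), (240, 98), (238, 99), (236, 99), (234, 99), (232, 100), (230, 99), (228, 96), (226, 89), (224, 78), (222, 69), (220, 70), (218, 79), (216, 88), (214, 94), (212, 98), (210, 98), (208, 98), (206, 99), (204, 100), (202, 100), (200, 100), (198, 97), (196, 92), (194, 82), (192, 70), (190, 68), (188, 80), (186, 93), (184, 98), (182, 98), (180, 99), (178, 98), (176, 97), (174, 97), (172, 95), (170, 93), (168, 88), (166, 79), (164, 69), (162, 63), (160, 64), (158, 71), (156, 80), (154, 89), (152, 93), (150, 93), (148, 94), (146, 93), (144, 104), (142, 121), (140, 143), (138, 168), (136, 186), (134, 195), (132, 193), (130, 178), (128, 159), (126, 140), (124, 123), (122, 117), (120, 114), (118, 114), (116, 117), (114, 118), (112, 119), (110, 119), (108, 118), (106, 118), (104, 118), (102, 118), (100, 118), (98, 118), (96, 118), (94, 118), (92, 117), (90, 116), (88, 116), (86, 116), (84, 117), (82, 117)]
0.015 [(270, 23), (2
[... 363 characters left out ...]
), (202, 87), (200, 74), (198, 67), (196, 74), (194, 89), (192, 97), (190, 98), (188, 98), (186, 98), (184, 97), (182, 97), (180, 96), (178, 94), (176, 91), (174, 82), (172, 71), (170, 63), (168, 63), (166, 68), (164, 77), (162, 87), (160, 93), (158, 93), (156, 94), (154, 93), (152, 101), (150, 117), (148, 138), (146, 163), (144, 183), (142, 194), (140, 194), (138, 182), (136, 162), (134, 143), (132, 125), (130, 117), (128, 114), (126, 114), (124, 117), (122, 118), (120, 119), (118, 119), (116, 118), (114, 118), (112, 118), (110, 118), (108, 118), (106, 118), (104, 118), (102, 118), (100, 117), (98, 116), (96, 116), (94, 116), (92, 117), (90, 117), (88, 117), (86, 118), (84, 117), (82, 115)]
```

Emit:
drive_tool(
  increments=[
    [[0,0,3],[0,0,0],0],
    [[0,0,6],[0,0,0],0],
    [[0,0,8],[0,0,0],0],
    [[0,0,8],[0,0,0],0],
    [[0,0,8],[0,0,0],0],
    [[0,0,8],[0,0,0],0],
    [[0,0,6],[0,0,0],0],
    [[0,0,3],[0,0,0],0],
  ],
)

```text
clock: 5.97
eef_pos: [0.4948, -0.134, 0.1506]
tool_rot: [0.131, 0.991, 0.001, 0.003]
ft_force: [9.1, 4.0, -4.8]
grip_width: 0.0091
grasp_force: 59.1
```

Emit:
drive_tool(
  increments=[
    [[0,0,0],[0,0,0],0],
    [[0,0,0],[0,0,0],0],
  ],
)

```text
clock: 6.13
eef_pos: [0.4948, -0.134, 0.1503]
tool_rot: [0.131, 0.991, 0.001, 0.003]
ft_force: [7.7, 3.5, -3.4]
grip_width: 0.0094
grasp_force: 59.3
```

```bash
python3 - <<'E'
from h import *
Q=np.mean([camera('side')['image'].astype(float) for _ in range(10)],0); np.save('s_mid.npy',Q)
im=Q[140:230,285:360].astype(np.uint8); cv2.imwrite('pics/g.png',cv2.resize(im,(500,600),interpolation=cv2.INTER_CUBIC)[:,:,::-1])
o=get_obs();print(o['clock'],o['eef_pos'],o['ft_force'],o['ft_torque'],o['tool_rot'])
E
python3 prof.py s_mid.npy
```

```text
6.6333 [ 0.49484118 -0.13400614  0.1500696 ] [ 8.98003666  4.4147626  -2.47289919] [ 0.58091384 -1.44052339  0.39395781] [0.13127359 0.99134243 0.00115476 0.00246896]
0.008 [(270, 17), (268, 21), (266, 20), (264, 22), (262, 30), (260, 43), (258, 62), (256, 79), (254, 94), (252, 98), (250, 102), (248, 101), (246, 100), (244, 100), (242, 101), (240, 102), (238, 102), (236, 102), (234, 102), (232, 103), (230, 102), (228, 99), (226, 92), (224, 80), (222, 71), (220, 71), (218, 80), (216, 89), (214, 94), (212, 99), (210, 99), (208, 99), (206, 100), (204, 100), (202, 99), (200, 98), (198, 91), (196, 85), (194, 87), (192, 93), (190, 114), (188, 142), (186, 168), (184, 184), (182, 184), (180, 171), (178, 150), (176, 130), (174, 121), (172, 115), (170, 115), (168, 118), (166, 118), (164, 118), (162, 118), (160, 119), (158, 119), (156, 120), (154, 120), (152, 119), (150, 118), (148, 116), (146, 114), (144, 113), (142, 114), (140, 116), (138, 117), (136, 117), (134, 117), (132, 118), (130, 118), (128, 119), (126, 118), (124, 114), (122, 110), (120, 97), (118, 79), (116, 64), (114, 63), (112, 72)
[... 577 characters left out ...]
00, 89), (198, 102), (196, 130), (194, 159), (192, 180), (190, 185), (188, 178), (186, 158), (184, 136), (182, 123), (180, 117), (178, 115), (176, 117), (174, 118), (172, 118), (170, 118), (168, 119), (166, 119), (164, 119), (162, 120), (160, 119), (158, 118), (156, 116), (154, 114), (152, 113), (150, 114), (148, 116), (146, 117), (144, 117), (142, 117), (140, 118), (138, 118), (136, 119), (134, 119), (132, 115), (130, 111), (128, 100), (126, 81), (124, 65), (122, 62), (120, 71), (118, 83), (116, 91), (114, 97), (112, 101), (110, 100), (108, 101), (106, 101), (104, 101), (102, 101), (100, 100), (98, 100), (96, 100), (94, 101), (92, 101), (90, 100), (88, 100), (86, 100), (84, 100), (82, 100)]
```

View pics/g.png

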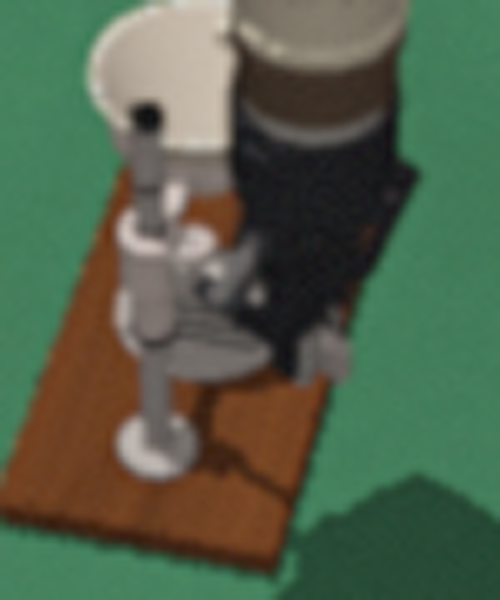

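```bash
cat > fit1.py <<'E'
from h import *
from scipy.optimize import least_squares
from scipy.special import ndtr
import sys
p=camera('side'); q=np.array([.5824,-.1467]); cam=ray(p,(0,0))[0]; d=(cam[:2]-q)/np.linalg.norm(cam[:2]-q)
def sim(f,zr,rings):
    Q=np.load(f).mean(2).astype(np.float32); z=np.arange(.235,zr-.02,-.001)
    def pix(r,z): z=np.atleast_1d(z); return proj(p,np.c_[np.tile(q+d*r,(len(z),1)),z]).astype(np.float32)
    u=pix(.008,z); v=np.mean([cv2.remap(Q,u[None,:,0]+k,u[None,:,1],cv2.INTER_CUBIC)[0] for k in(-.4,0,.4)],0)
    row=u[:,1]
    def model(x):
        zz,off,sg,P,B,C,rd=x  # rim z mm, row offset, blur, post, band, below, ring
        a=pix(.008,zz/1e3)[0,1]+off; b=pix(.015,zz/1e3)[0,1]+off
        m=P+(B-P)*ndtr((row-a)/sg)+(C-B)*ndtr((row-b)/sg)
        for r in rings:
            t,bt=pix(.008,[(r+1.5)/1e3,(r-1.5)/1e3])[:,1]+off; t=min(t,a);bt=min(bt,a)
            m=m+(rd-P)*(ndtr((row-t)/sg)-ndtr((row-bt)/sg))
        return m
    best=min((least_squares(lambda x:model(x)-v,[zr*1e3+k,-.2,.8,97,210,118,20],loss='soft_l1') for k in(-4,0,4)),key=lambda r:r.cost)
    print(f,best.x.round(2),'rms',np.sqrt(np.mean((model(best.x)-v)**2)).round(1))
for a in sys.argv[1:]:
    f,z=a.split(':'); sim(f,float(z),(220,190,160))
E
python3 fit1.py s_open.npy:.136 s_mid.npy:.186
```

```text
s_open.npy [136.    -0.31   0.88  99.39 251.48 113.38  -0.75] rms 3.8
s_mid.npy [186.    -0.32   0.92 100.98 242.58 113.66   5.77] rms 2.3
```

```bash
sed -i 's/z)\]*)\.astype(np.float32)$/&/; s/,z\])\.astype(np.float32)/,z])/; s/u=pix(.008,z);/u=pix(.008,z).astype(np.float32);/; s/cv2.remap(Q,u/cv2.remap(Q,u/' fit1.py; python3 fit1.py s_open.npy:.136 s_mid.npy:.186
```

```text
s_open.npy [ 1.3660e+02 -2.1000e-01  8.7000e-01  9.9500e+01  2.5041e+02  1.1398e+02
  5.2000e-01] rms 3.7
s_mid.npy [ 1.8650e+02 -2.4000e-01  9.0000e-01  1.0105e+02  2.4155e+02  1.1470e+02
  5.9200e+00] rms 2.1
```

Emit:
drive_tool(
  increments=[
    [[0,0,3],[0,0,0],0],
    [[0,0,7],[0,0,0],0],
    [[0,0,8],[0,0,0],0],
    [[0,0,8],[0,0,0],0],
    [[0,0,5],[0,0,0],0],
    [[0,0,2.5],[0,0,0],0],
    [[0,0,0],[0,0,0],0],
    [[0,0,0],[0,0,0],0],
  ],
)

```text
clock: 7.45
eef_pos: [0.4948, -0.134, 0.1837]
tool_rot: [0.131, 0.991, 0.001, 0.003]
ft_force: [8.3, 3.3, -3.5]
grip_width: 0.009
grasp_force: 59.3
```

```bash
python3 - <<'E'
from h import *
Q=np.mean([camera('side')['image'].astype(float) for _ in range(10)],0); np.save('s_up.npy',Q)
o=get_obs();print(o['clock'],o['eef_pos'],o['ft_force'],o['grasp_force'],o['tool_rot'])
E
python3 fit1.py s_up.npy:.22
```

```text
7.95 [ 0.49478912 -0.13394069  0.18350102] [ 8.65258666  3.70887137 -2.91762937] 59.304097294807434 [0.13124978 0.99134559 0.00117756 0.00245588]
s_up.npy [346.11  31.24   0.7   98.52 209.32 117.86  21.43] rms 1.8
```

```bash
sed 's/zz,off,sg/zz,_,sg/; s/a=pix(.008,zz/off=-.22;a=pix(.008,zz/; s/arange(.235,/arange(.250,/' fit1.py > fit2.py; python3 fit2.py s_open.npy:.136 s_mid.npy:.186 s_up.npy:.22
```

```text
s_open.npy [136.55 137.38   0.87  99.43 250.46 113.99   0.81] rms 3.5
s_mid.npy [186.62 539.75   0.9  101.44 241.99 114.73   4.54] rms 1.9
s_up.npy [ 2.21130e+02 -3.85910e+02  9.00000e-01  1.00910e+02  2.61690e+02
  1.16790e+02 -1.02061e+03] rms 1.2
```

Emit:
drive_tool(
  increments=[
    [[2.4,7.3,0],[0,0,-6],0],
    [[3.1,7.0,0],[0,0,-6],0],
    [[3.8,6.6,0],[0,0,-6],0],
    [[4.5,6.2,0],[0,0,-6],0],
    [[5.1,5.7,0],[0,0,-6],0],
    [[5.7,5.1,0],[0,0,-6],0],
    [[6.2,4.5,0],[0,0,-6],0],
    [[0,0,0],[0,0,0],0],
  ],
)

```text
clock: 8.72
eef_pos: [0.5248, -0.0919, 0.183]
tool_rot: [0.48, 0.878, 0.0, 0.001]
ft_force: [5.4, -0.8, -2.6]
grip_width: 0.0089
grasp_force: 59.2
```

Emit:
drive_tool(
  increments=[
    [[6.6,3.8,0],[0,0,-6],0],
    [[7.0,3.1,0],[0,0,-6],0],
    [[7.3,2.4,0],[0,0,-6],0],
    [[0,0,0],[0,0,0],0],
    [[0,0,0],[0,0,0],0],
    [[0,0,0],[0,0,0],0],
  ],
)

```text
clock: 9.22
eef_pos: [0.5446, -0.083, 0.1828]
tool_rot: [0.609, 0.793, 0.001, 0.0]
ft_force: [6.5, 1.2, -4.8]
grip_width: 0.0094
grasp_force: 59.1
```

Emit:
drive_tool(
  increments=[
    [[1.5,0.4,0],[0,0,-1],0],
    [[1.5,0.4,0],[0,0,-1],0],
    [[0,0,0],[0,0,0],0],
    [[0,0,0],[0,0,0],0],
    [[0,0,0],[0,0,0],0],
  ],
)

```text
clock: 9.63
eef_pos: [0.546, -0.0825, 0.1827]
tool_rot: [0.623, 0.782, -0.001, -0.001]
ft_force: [1.0, 0.2, -3.1]
grip_width: 0.0091
grasp_force: 62.8
```

Run:
```python
from h import *
p=snap('side'); a=p['image'][110:230,270:370]; t=snap('top'); b=t['image'][140:230,300:420]
v=np.hstack([cv2.resize(a,(400,480),interpolation=cv2.INTER_CUBIC),cv2.resize(b,(400,480),interpolation=cv2.INTER_CUBIC)])
cv2.imwrite('pics/z.png',v[:,:,::-1]); o=get_obs();print(o['clock'],o['eef_pos'],o['ft_force'],o['ft_torque'],o['tool_rot'],o['grasp_force'])
for r in silhouettes('shot_glass0',t)[:4]+silhouettes('crock',t)[:1]: print(r['conf'],r['bbox'])
```

```text
9.7333 [ 0.54599174 -0.08248481  0.18261897] [-1.51727524  0.00303732 -1.43980154] [0.02165265 0.09849578 0.84560979] [ 6.23168853e-01  7.82086824e-01 -5.63003423e-04 -6.79864071e-04] 62.957539558410645
0.54 [164.6, 241.7, 187.0, 257.7]
0.5 [216.6, 220.5, 234.9, 233.7]
0.49 [192.7, 224.8, 214.4, 243.5]
0.94 [464.6, 210.8, 520.4, 268.0]
```

View pics/z.png

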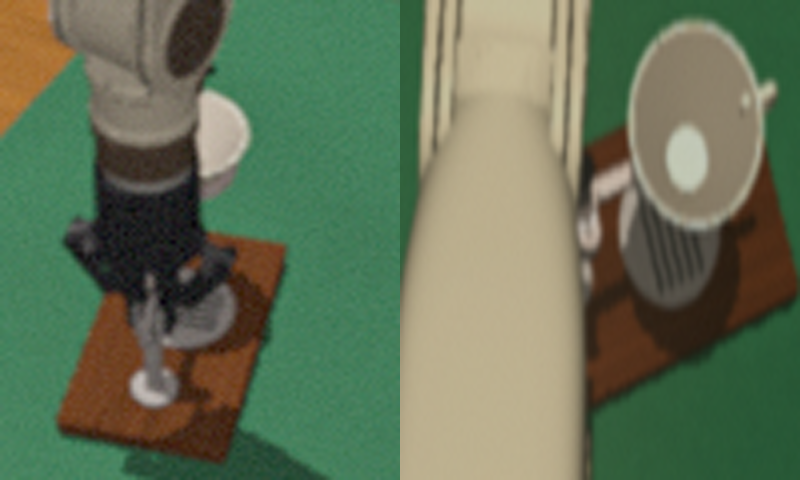

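```bash
python3 -c "
from workcell import *
print(job_done())"
```

```text
the job is handed in; nothing more can be done
None
```

The job is handed in: the carrier's rim is at about 219–220 mm against the 220 mm ring (post hidden at the end, so taken from the last visible fit and gripper height), the lever is pressed against its home stop and still gripped, and the crock and shot glasses show no disturbance in the last picture.

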